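Switch on and zero the balance that carries the jug

ROBOT

A 7-joint arm with a two-finger parallel gripper is mounted at the origin on the work surface. World frame = base frame: x ahead of the robot, y to its left, z up, the work surface at z = 0. Lengths are in m, angles in rad, forces in N, time in s.
With the tool pointing down it reaches from about 0.425 to 1.025 m from the base axis. Payload 9.4 kg.
Tool frame: the origin (TCP) lies at the very end of the fingers, on their centre line; the grasp point (between the pads) lies 19 mm behind it (pinch_z is the distance from the TCP to the grasp point, in m); z points along the fingers, y is the line along which they close (so a half turn about z gives the same grasp; the last joint's range is limited). The gripper opens to 85 mm and grips with 20 to 120 N. Pads are 22 mm wide; open, the fingers measure 114 mm over their backs; the gripper's body (76 mm by 85 mm) begins 54 mm behind the grasp point. The pads swing forward as they close: fully open they stand 13 mm farther back than shut.
Start: joints at [-1.295, 0.599, -0.003, 1.599, 0.002, 0.943, -0.08], TCP at [0.251, 0.68, 0.231] pointing down, gripper open.
Joint ranges: [-2.57, 2.57], [-0.35, 1.97], [-1.29, 1.29], [0.11, 2.56], [-1.05, 4.19], [0.11, 1.86], [-2.63, 2.63]. Speed limits (rad/s): [2.22, 2.22, 3.01, 3.01, 3.14, 3.14, 3.14].

INTERFACE

Orientations are given as a unit quaternion [w, x, y, z].
In Python, from station import * gives the robot as it stands.
- The arm moves only by the shell command python3 -m jog 'ROWS' [OPENING]. ROWS is a JSON object of lists of equal length, an entry for each row: "slide": the shift along the world's x, y, z scaled (see below), a list of three; "roll": the turn about the world's z scaled (see below). A call has 1 to 8 rows; each row is the pose to reach, as a shift and turn from the pose commanded when the call began; what a row does not reach only later rows make up. The controller multiplies each number of a shift by 50 cm and each number of a turn by 120 degrees. A row lasts 1/8 s, in which the tool goes at most 62.5 mm and 10.7 degrees, less where a joint would pass 70% of its speed; a pose out of reach is approached as far as the arm can. A call with a number of a shift or a turn outside -1 to 1 is refused whole. A call with a gripper value outside its range is refused whole. OPENING is the opening, from 0 (shut) to 1 (fully open), set as the call begins (- or left out, the last holds). The fingers move at their own pace and stop on an object; the grip force is fixed at half the most. Time passes only in rows, so rows that repeat a pose let the fingers close. It gives the time, the measured TCP pose, the force, the opening and the grip force at its end, in the units of the state.
- read_state(): the state, without advancing time (a new reading comes with each control period).
- get_image(name): name is "scene" or "top" or "wrist"; returns the picture (400x640x3 uint8, blue, green, red); there is no depth.
- camera_params(name): a dict with "fx", "fy", "cx", "cy" (pixels), "R" (3x3) and "t" (3): a world point X has camera coordinates R X + t. Camera axes: x right, y down, z forward; pixel columns grow to the right and rows downward; lengths in m; the calibration is good to about 2 mm. The wrist camera is an equidistant fisheye: a pixel r from the principal point sees the ray r / f radians off the axis. A picture is of the moment at which its call begins: read the wrist's pose just before it. camera_params takes no time and is no camera call; for the wrist camera it gives the pose at the moment of the call.
- sign_off(): hands the job in; it is judged then, once.
The state is a dict: "time_s": time; "qpos": joint angles; "joint_vel": joint speeds; "tau": joint torques, N m; "ee_pos": TCP position; "ee_rot": TCP orientation; "force": force on the tool from outside, world axes, zero at the start; "torque": the same for the moment, N m; "opening": finger opening in m; "grip_force": force on a finger pad.
Only numpy, scipy, OpenCV 4.12 (cv2) and the standard library are available. Lean on these libraries where they do the work, as an engineer would, in place of code of your own. Each camera call takes 0.05 s, during which the arm holds its last target. There are 200 camera calls.

TASK

Two identical laboratory balances stand on the bench; get the one with the white jug on its pan ready for weighing. With a closed fingertip gently press its green key fully down for a moment and let it come up, then press its blue key fully down for a moment and let it come up, and withdraw. Press no other key on either balance, do not lean hard on the balances, and leave the jug and everything else where they stand.

Things in the scene. Friction and masses are not known exactly. Their poses are not given: they have to be found in the camera images.
- balance_a: The target balance, the one with the white jug on its pan. White balance, fixed, 280 mm deep (its x, to the back) by 200 wide (y), top 50 mm high; origin: centre of the underside. Display strip 6 mm high at x -57 to -23 mm; steel pan 128 mm across at x = +60 mm, top at z = 68. Three round keys at x = -105 mm, y = -56, 0, +56 mm; the order of the colours varies.
- balance_a_on_base: the green (on) key of balance_a: a round key 26 mm across in a fixed collar 42 mm across; the unpressed top is 70 mm above the bench and 10 mm above the collar, the key goes straight down 6 mm. Origin (fixed) on the key's axis, 22 mm below its unpressed top.
- balance_a_on (a joint): how far the green (on) key of balance_a is down, in m: 0 up, 0.006 fully down. A spring returns it; it starts to move at about 1.2 N and is fully down at 4 N.
- balance_a_zero_base: the blue (zero) key of balance_a: a round key 26 mm across in a fixed collar 42 mm across; the unpressed top is 70 mm above the bench and 10 mm above the collar, the key goes straight down 6 mm. Origin (fixed) on the key's axis, 22 mm below its unpressed top.
- balance_a_zero (a joint): how far the blue (zero) key of balance_a is down, in m: 0 up, 0.006 fully down. A spring returns it; it starts to move at about 1.2 N and is fully down at 4 N.
- balance_a_menu_base: the orange (menu) key of balance_a: a round key 26 mm across in a fixed collar 42 mm across; the unpressed top is 70 mm above the bench and 10 mm above the collar, the key goes straight down 6 mm. Origin (fixed) on the key's axis, 22 mm below its unpressed top.
- balance_a_menu (a joint): how far the orange (menu) key of balance_a is down, in m: 0 up, 0.006 fully down. A spring returns it; it starts to move at about 1.2 N and is fully down at 4 N.
- balance_b: the other balance, with a small amber jar on its pan; leave it alone. White balance, fixed, 280 mm deep (its x, to the back) by 200 wide (y), top 50 mm high; origin: centre of the underside. Display strip 6 mm high at x -57 to -23 mm; steel pan 128 mm across at x = +60 mm, top at z = 68. Three round keys at x = -105 mm, y = -56, 0, +56 mm; the order of the colours varies.
- balance_b_on_base: the green (on) key of balance_b: a round key 26 mm across in a fixed collar 42 mm across; the unpressed top is 70 mm above the bench and 10 mm above the collar, the key goes straight down 6 mm. Origin (fixed) on the key's axis, 22 mm below its unpressed top.
- balance_b_on (a joint): how far the green (on) key of balance_b is down, in m: 0 up, 0.006 fully down. A spring returns it; it starts to move at about 1.2 N and is fully down at 4 N.
- balance_b_zero_base: the blue (zero) key of balance_b: a round key 26 mm across in a fixed collar 42 mm across; the unpressed top is 70 mm above the bench and 10 mm above the collar, the key goes straight down 6 mm. Origin (fixed) on the key's axis, 22 mm below its unpressed top.
- balance_b_zero (a joint): how far the blue (zero) key of balance_b is down, in m: 0 up, 0.006 fully down. A spring returns it; it starts to move at about 1.2 N and is fully down at 4 N.
- balance_b_menu_base: the orange (menu) key of balance_b: a round key 26 mm across in a fixed collar 42 mm across; the unpressed top is 70 mm above the bench and 10 mm above the collar, the key goes straight down 6 mm. Origin (fixed) on the key's axis, 22 mm below its unpressed top.
- balance_b_menu (a joint): how far the orange (menu) key of balance_b is down, in m: 0 up, 0.006 fully down. A spring returns it; it starts to move at about 1.2 N and is fully down at 4 N.
- jug: white plastic measuring jug with a side handle, on the target balance's pan: 76 mm across the rim, 95 mm high, open on top; origin at the centre of its underside, z up. Stands loose.
- amber_jar: small amber glass jar with a black cap on the other balance's pan: 68 mm across, 85 mm high; origin at the centre of its underside, z up. Stands loose.
- red_bottle: white bottle with a red cap on the bench to the robot's right, 68 mm across, 170 mm high; origin at the centre of its underside, z up. Loose.
- blue_bottle: white wide-necked bottle with a blue cap on the bench to the robot's left, 72 mm across, 160 mm high; origin at the centre of its underside, z up. Loose.
- brown_bottle: slim amber bottle with a black cap in the gap between the balances, 52 mm across, 120 mm high; origin at the centre of its underside, z up. Loose.
- spatula: spatula 170 mm long lying on the bench to the left of the balances; its length lies along its x. Loose.
- dish: shallow open glass dish 60 mm across, 16 mm high, on the bench between the fronts of the balances; origin at the centre of its underside. Loose.

How it is judged:
On the way, in this order (a step that is already met when the one before it is completed fails the run):
1. the green key of the balance with the jug is pressed down (more than 4 of 6 mm) (value of joint balance_a_on above 0.004 m), for 0.1 s.
2. the green key has come up again (value of joint balance_a_on below 0.0015 m), for 0.1 s.
3. the blue key of the balance with the jug is pressed down (more than 4 of 6 mm) (value of joint balance_a_zero above 0.004 m and value of joint balance_a_on below 0.0015 m), for 0.1 s.
At the end, for the whole second after the job is handed in: After the green and then the blue key of the balance with the jug have been pressed more than 4 mm and released, all six keys are up (within 1.5 mm), the jug and the amber jar still stand on their pans, and every loose thing is upright, at rest and within 12 mm of where it began (value of joint each of balance_a_on, balance_a_zero, balance_a_menu, balance_b_on, balance_b_zero, balance_b_menu below 0.0015 m and distance of each of jug, amber_jar, red_bottle, blue_bottle, brown_bottle, spatula, dish from where it was at the start of the episode below 0.012 m and angle between each of jug, amber_jar, red_bottle, blue_bottle, brown_bottle, dish's own z axis and vertical below 0.15 rad and linear speed of each of jug, amber_jar, red_bottle, blue_bottle, brown_bottle, spatula, dish below 0.02 m/s and z of jug in the frame of balance_a above 0.064 m and z of amber_jar in the frame of balance_b above 0.064 m); the robot touches nothing.
It fails at once if a key other than the green and blue ones of the jug's balance is pressed (more than 2.5 mm down) (value of joint any of balance_a_menu, balance_b_on, balance_b_zero, balance_b_menu above 0.0025 m).
It fails at once if the jug or another loose thing is pushed, lifted or carried (moved more than 12 mm) (distance of any of jug, amber_jar, red_bottle, blue_bottle, brown_bottle, spatula, dish from where it was at the start of the episode above 0.012 m).
It fails at once if a key is pressed, or a balance leaned on, with more than 30 N (contact force between any of the fingers, the arm and balance_a above 30 N or contact force between any of the fingers, the arm and balance_b above 30 N or contact force between any of the fingers, the arm and balance_a_on_base above 30 N or contact force between any of the fingers, the arm and balance_a_zero_base above 30 N or contact force between any of the fingers, the arm and balance_a_menu_base above 30 N or contact force between any of the fingers, the arm and balance_b_on_base above 30 N or contact force between any of the fingers, the arm and balance_b_zero_base above 30 N or contact force between any of the fingers, the arm and balance_b_menu_base above 30 N).
It also fails if it takes over 48 s, if anything falls off the work surface, if the arm or the gripper's body presses on something with over 40 N, if the wrist force passes 120 N, or if a joint passes its speed limit or range.

## Working session

There is one attempt and no reset: what is moved stays moved. The work goes in short steps, Python scripts to look and compute and a shell command to move; the robot and the scene stay as the last step left them, time stands still between calls to the robot, and variables do not carry over. Pictures are saved under pics/ and viewed, at most 10 in all, crops included, and the job is handed in when it is done.

```bash
mkdir -p pics; python3 - <<'E'
from station import *
import cv2
for n in("scene","top"): cv2.imwrite(f"pics/{n}0.png",get_image(n)); p=camera_params(n); print(n,p)
s=read_state(); print(s["time_s"],s["ee_pos"],s["ee_rot"],s["force"],s["opening"])
E
```

```text
scene {'fx': 498.03306166678885, 'fy': 498.03306166678885, 'cx': 313.8963120018682, 'cy': 195.75595620230067, 'R': array([[-0.74652172,  0.66532346, -0.00707243],
       [ 0.56239386,  0.62527881, -0.54105412],
       [-0.35555375, -0.40788614, -0.84095804]]), 't': array([ 0.43088735, -0.28770206,  1.55974379])}
top {'fx': 417.92098064045564, 'fy': 417.92098064045564, 'cx': 321.04387831329507, 'cy': 201.55230626232853, 'R': array([[ 0.02132851, -0.9996649 ,  0.01466907],
       [-0.99185686, -0.02300004, -0.12526358],
       [ 0.12555899, -0.01187793, -0.99201505]]), 't': array([-0.00714573,  0.58439013,  1.16450751])}
0.1 [0.25034092 0.67995489 0.23046463] [-6.57328135e-05  1.75417985e-01  9.84493779e-01 -7.24038295e-04] [-0.0071741  -0.1939999  -0.15635897] 0.0851422239698069
```

View pics/top0.png

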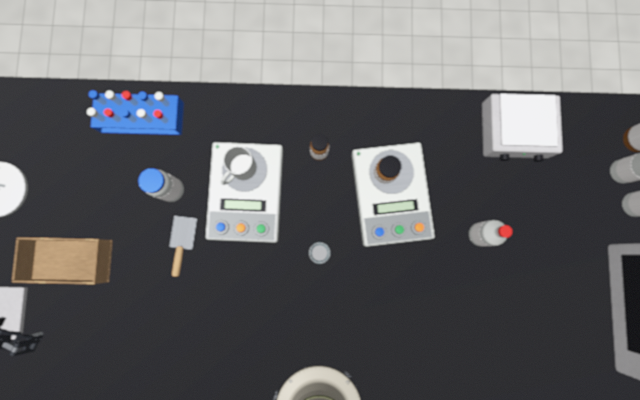

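View pics/scene0.png

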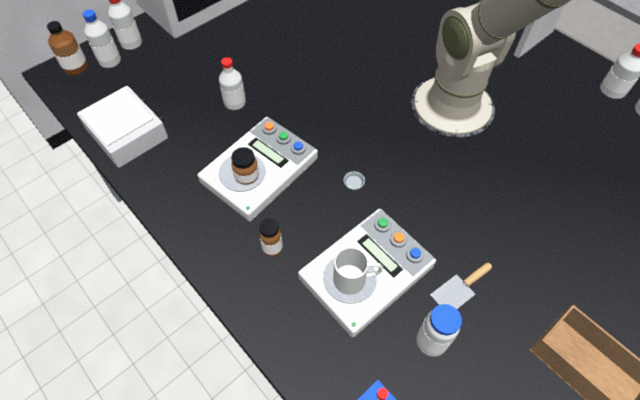

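The jug's balance is the left one in the top view: blue key at about (221,227), orange (241,228), green (261,229). In the scene view they are at about (416,254), (399,239) and (383,224).

```bash
python3 - <<'E'
from station import *
import cv2,numpy as np
px={"top":dict(blue=(221,227),orange=(241,228),green=(261,229)),"scene":dict(blue=(416,254),orange=(399,239),green=(383,224))}
hue=dict(blue=(100,125),orange=(8,22),green=(50,85))
R={}
for n in px:
    im=cv2.imread(f"pics/{n}0.png"); h=cv2.cvtColor(im,cv2.COLOR_BGR2HSV); p=camera_params(n)
    for c,(u,v) in px[n].items():
        m=cv2.inRange(h,(hue[c][0],90,60),(hue[c][1],255,255)); w=np.zeros_like(m); cv2.circle(w,(u,v),10,255,-1); m&=w
        y,x=np.nonzero(m); q=np.array([x.mean(),y.mean()])
        d=p["R"].T@np.array([(q[0]-p["cx"])/p["fx"],(q[1]-p["cy"])/p["fy"],1]); o=-p["R"].T@p["t"]
        X=o+d*(0.0685-o[2])/d[2]; R[n,c]=X,o,d/np.linalg.norm(d); print(n,c,len(x),q.round(1),X.round(4))
for c in hue:
    A=0;b=0
    for n in px:
        _,o,d=R[n,c]; P=np.eye(3)-np.outer(d,d); A=A+P; b=b+P@o
    print("tri",c,np.linalg.solve(A,b).round(4))
g,o_,b=[R["top",c][0] for c in("green","orange","blue")]
print("dist",np.linalg.norm(g-b),np.linalg.norm(g-o_))
E
```

```text
top blue 57 [220.2 226.5] [0.5043 0.2837 0.0685]
top orange 56 [240.5 227.3] [0.5034 0.2277 0.0685]
top green 45 [260.7 228.1] [0.5024 0.1717 0.0685]
scene blue 90 [415.1 252.6] [0.5035 0.2866 0.0685]
scene orange 85 [398.5 237.2] [0.5025 0.2309 0.0685]
scene green 73 [382.5 222.3] [0.5016 0.175  0.0685]
tri blue [0.5036 0.2852 0.0668]
tri orange [0.5026 0.2292 0.0666]
tri green [0.5016 0.1732 0.0665]
dist 0.11201224937120967 0.05592677552905561
```

```bash
python3 -m jog '{"slide":[[0.504,-1,0],[0.504,-1,0],[0.504,-1,0],[0.504,-1,0],[0.504,-1,0],[0.504,-1,0],[0.504,-1,0],[0.504,-1,0]],"roll":[0,0,0,0,0,0,0,0]}' 0
```

```text
time_s: 1.1
ee_pos: [0.4761, 0.232, 0.2312]
ee_rot: [0.0, 0.175, 0.985, 0.0]
force: [0.7, -0.0, 0.0]
opening: -0.0
grip_force: 0.0
```

```bash
python3 -m jog '{"slide":[[0.504,-1,0],[0,0,0]],"roll":[0,0]}' 0 --help 2>&1 | tail -3; python3 -c "
from station import *
s=read_state();print(s['time_s'],s['ee_pos'],s['force'],s['opening'])"
```

```text
invalid input: not JSON, or not a number
1.1 [0.47613128 0.23199359 0.23123467] [ 0.66585444 -0.02915458  0.0043292 ] -1.8388296772336117e-05
```

```bash
python3 -m jog '{"slide":[[0.052,-0.118,0],[0.052,-0.118,0],[0.052,-0.118,-0.12],[0.052,-0.118,-0.24],[0.052,-0.118,-0.24],[0.052,-0.118,-0.24]],"roll":[0,0,0,0,0,0]}'; python3 - <<'E'
from station import *
import cv2
cv2.imwrite("pics/s1.png",cv2.resize(get_image("scene")[130:330,250:490],None,fx=3,fy=3))
E
```

```text
time_s: 1.85
ee_pos: [0.5019, 0.1756, 0.1126]
ee_rot: [0.0, 0.175, 0.985, 0.0]
force: [0.0, -0.0, 1.2]
opening: 0.0001
grip_force: 0.0
```

View pics/s1.png

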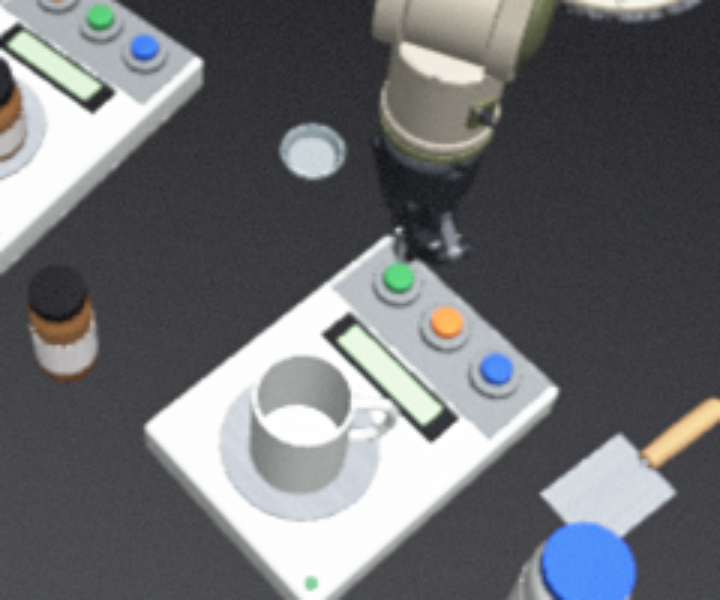

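The closed fingertip should project to crop (403,251), but the dark shapes spread from about (403,250) to (460,250). I'll take a closer look before pressing.

```bash
python3 - <<'E'
from station import *
import cv2,numpy as np
a=get_image("scene")[170:250,350:430]; a=cv2.resize(a,(500,500),interpolation=cv2.INTER_CUBIC); a=np.clip(a.astype(float)*1.8,0,255)
p=camera_params("wrist"); w=get_image("wrist"); s=read_state()
X=np.array([[.502,.173,.07],[.504,.285,.07],s["ee_pos"]])@p["R"].T+p["t"]
for c in X:
    r=np.hypot(c[0],c[1]); th=np.arctan2(r,c[2]); print(p["cx"]+p["fx"]*th*c[0]/r,p["cy"]+p["fy"]*th*c[1]/r)
cv2.imwrite("pics/s2.png",a); cv2.imwrite("pics/w2.png",w)
E
```

```text
313.9262060619517 225.74871076067961
471.4567915474896 172.28522424694506
318.3854236217536 256.70103569819827[ WARN:0@1.619] global loadsave.cpp:1063 imwrite_ Unsupported depth image for selected encoder is fallbacked to CV_8U.
```

View pics/s2.png

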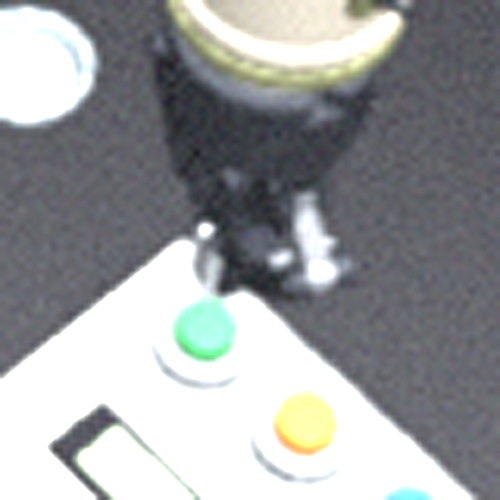

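View pics/w2.png

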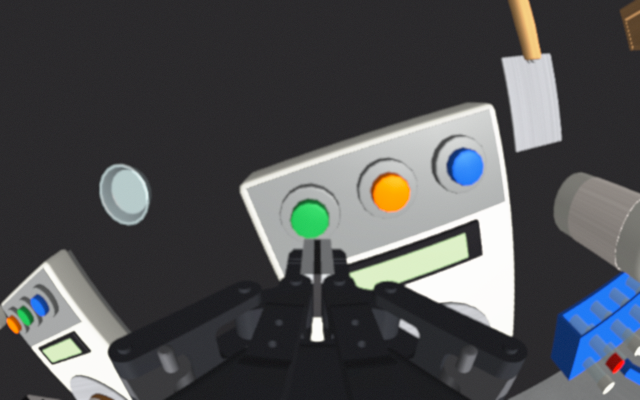

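The wrist picture shows the fingers shut, with the tip just over the green key (310,218). Orange is at (390,192), blue at (465,166), and the tip's offset to the key agrees with the calibration. I'll descend to just above the key.

```bash
python3 -m jog '{"slide":[[0,0,-0.04],[0,0,-0.07],[0,0,-0.07],[0,0,-0.07],[0,0,-0.07]],"roll":[0,0,0,0,0]}'
```

```text
time_s: 2.62
ee_pos: [0.5019, 0.1749, 0.0768]
ee_rot: [0.0, 0.176, 0.984, 0.0]
force: [-0.6, -0.1, 0.7]
opening: -0.0002
grip_force: 0.0
```

```bash
python3 -m jog '{"slide":[[0,-0.002,-0.006],[0,-0.002,-0.012],[0,-0.002,-0.016],[0,-0.002,-0.018],[0,-0.002,-0.018]],"roll":[0,0,0,0,0]}'
```

```text
time_s: 3.25
ee_pos: [0.5016, 0.1738, 0.0673]
ee_rot: [0.0, 0.176, 0.984, -0.0]
force: [-0.3, -0.6, 2.7]
opening: 0.0005
grip_force: 1.2
```

```bash
python3 -m jog '{"slide":[[0,0,-0.002],[0,0,-0.004],[0,0,-0.006],[0,0,-0.006],[0,0,-0.006]],"roll":[0,0,0,0,0]}'
```

```text
time_s: 3.88
ee_pos: [0.5016, 0.1738, 0.0643]
ee_rot: [0.0, 0.176, 0.984, -0.0]
force: [0.9, -1.1, 3.0]
opening: -0.0
grip_force: 1.9
```

```bash
python3 -m jog '{"slide":[[0,0,-0.001],[0,0,-0.002],[0,0,-0.002],[0,0,-0.002]],"roll":[0,0,0,0]}'
```

```text
time_s: 4.38
ee_pos: [0.5016, 0.1738, 0.0639]
ee_rot: [0.0, 0.176, 0.984, 0.0]
force: [-1.6, -2.1, 13.7]
opening: -0.0004
grip_force: 6.6
```

The key bottomed out at z 0.0639 with 13.7 N. I'll lift straight up and move over to the blue key.

```bash
python3 -m jog '{"slide":[[0,0,0.01],[0,0,0.06],[0,0,0.1],[0,0,0.1],[0.004,0.11,0.1],[0.004,0.222,0.1],[0.004,0.222,0.1],[0.004,0.222,0.1]],"roll":[0,0,0,0,0,0,0,0]}'
```

```text
time_s: 5.38
ee_pos: [0.5028, 0.2843, 0.1123]
ee_rot: [-0.001, 0.175, 0.985, -0.001]
force: [-1.2, -0.8, -0.0]
opening: 0.0004
grip_force: 0.0
```

```bash
python3 -m jog '{"slide":[[0,0,-0.04],[0,0,-0.074],[0,0,-0.074],[0,0,-0.074],[0,0,-0.074]],"roll":[0,0,0,0,0]}'
```

```text
time_s: 6.0
ee_pos: [0.5039, 0.2849, 0.0768]
ee_rot: [0.0, 0.176, 0.984, 0.0]
force: [-0.1, 0.2, 0.4]
opening: 0.0001
grip_force: 0.0
```

```bash
python3 -m jog '{"slide":[[0,0,-0.006],[0,0,-0.012],[0,0,-0.018],[0,0,-0.022],[0,0,-0.024],[0,0,-0.024],[0,0,-0.024]],"roll":[0,0,0,0,0,0,0]}'
```

```text
time_s: 6.88
ee_pos: [0.5036, 0.285, 0.0644]
ee_rot: [0.0, 0.175, 0.984, 0.0]
force: [0.4, 0.6, 4.2]
opening: -0.0003
grip_force: 1.8
```

```bash
python3 -m jog '{"slide":[[0,0,-0.001],[0,0,-0.002],[0,0,-0.002],[0,0,-0.002]],"roll":[0,0,0,0]}'
```

```text
time_s: 7.38
ee_pos: [0.5037, 0.285, 0.064]
ee_rot: [0.0, 0.176, 0.984, 0.0]
force: [-1.7, -0.5, 12.0]
opening: 0.0002
grip_force: 5.9
```

Blue has bottomed too (12 N). Withdrawing.

```bash
python3 -m jog '{"slide":[[0,0,0.01],[0,0,0.1],[0,0,0.2],[0,0,0.32],[0,0,0.32],[0,0,0.32],[0,0,0.32],[0,0,0.32]],"roll":[0,0,0,0,0,0,0,0]}'; python3 - <<'E'
from station import *
import cv2
cv2.imwrite("pics/w3.png",get_image("wrist"))
E
```

```text
time_s: 8.38
ee_pos: [0.5031, 0.2845, 0.222]
ee_rot: [-0.001, 0.175, 0.984, -0.001]
force: [-0.4, 0.0, -0.3]
opening: -0.0
grip_force: 0.0
```

View pics/w3.png

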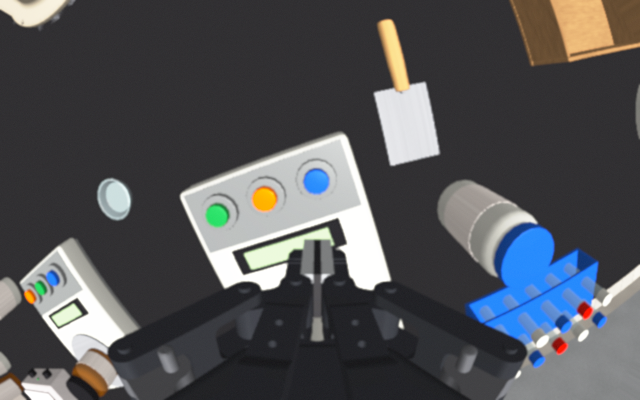

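The keys are all up: green (217,215), orange (264,199), blue (316,181). The gripper is clear, and nothing in view looks disturbed.

```bash
python3 -c "
from station import *
print(sign_off())"
```

```text
the job is handed in; nothing more can be done
None
```

I pressed the green key and then the blue key of the jug's balance fully down, each released (12–14 N measured at the bottom), withdrew the arm with nothing visibly disturbed, and handed the job in at about 8.4 s; sign-off returned no verdict.

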